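# Stopper the sample flask and hold the reader's shutter half open

### The job

Take the stopper from its stand and set it fully home in the neck of the amber flask standing in the reader, then let go of it. Only then slide the reader's sprung shutter by its tab to half open, in line with the long middle bar, and finish while still holding it there: it springs shut if let go. Leave the flask upright in its well and the other things on the bench where they are.

Things in the scene. Friction and masses are not known exactly. Their poses are not given: they have to be found in the camera images.
- reader: bench reader, fixed; a grey deck 160 mm (x) by 250 mm (y), 30 mm high; origin at the centre of its underside, on the bench; z up. The flask well is on its +y half; a white lamp housing (150 by 90 mm, top 85 mm above the bench) on its -y half from y = -30 to -120 mm; the shutter runs between them along the reader's x. Its position and yaw vary, and it may stand left or right of the stand
- shutter (a joint): travel of the sprung steel shutter in m: 0 = shut (where the spring holds it), 0.060 = fully open, 0.030 = half. It slides along the reader's +x, mostly away from the robot. The spring pushes it shut with about 4 N at 0, rising by 2 N per 10 mm: about 10 N at half, 16 N fully open
- tab_top (a point): centre of the top of the shutter's dark steel tab, 141 mm above the bench. The tab is an upright block 12 mm along the slide (reader's x) by 24 mm across, free-standing from 88 to 141 mm above the bench with nothing beside it higher than 88 mm within 45 mm; grip it from above across the 12 mm, or push its near (-x) face
- half_mark (a point): point on the tab's path, 87 mm above the bench, level with the long middle one of three raised index bars on the lamp housing's top; the tab's centre is over this point at half travel. Its axes are the reader's
- flask: loose amber conical flask, 64 mm across the foot, 105 mm tall, neck 32 mm outside, about 180 g; origin at the centre of its underside, z up its axis. It stands 30 mm above the bench in a well 12 mm deep with about 1.5 mm play
- well (a point): centre of the floor of the flask's well in the reader, 30 mm above the bench
- flask_mouth (a point): centre of the flask's rim; the neck is a straight bore 25 mm across and about 37 mm deep, opening here, 135 mm above the bench
- stopper: dark rubber stopper, 60 mm tall, about 40 g: a tapered plug 28 mm long, 16 mm across at the foot and 22 mm at its top, under a round cylindrical head 30 mm across and 32 mm high. Origin at the centre of the plug's foot, z up to the head. Fully home the head's underside rests on the flask's rim, the origin 28 mm below the rim. It starts upright in the stand, head underside 40 mm above the bench
- stand: fixed grey block 70 by 70 mm, 40 mm high, with a central hole 26 mm across that holds the stopper; origin at the centre of its underside
- film_box: bystander: loose cardboard box 60 x 110 x 60 mm high, origin at its underside; leave alone
- beaker: bystander: loose white ceramic beaker 70 mm across, 90 mm high, origin at its underside; leave alone
- reagent: bystander: loose white plastic bottle 56 mm across, 120 mm high, origin at its underside; leave alone

How it is judged:
On the way, in this order (a step that is already met when the one before it is completed fails the run):
1. the stopper is fully home in the flask's neck and let go, with the shutter still shut (z of stopper in the frame of flask_mouth below -0.0245 m and horizontal distance between stopper and flask_mouth below 0.005 m and contact force between the fingers and stopper below 0.2 N and value of joint shutter below 0.01 m), for 0.2 s.
2. the shutter is held at half travel (value of joint shutter between 0.025 and 0.035 m and contact force between the fingers and shutter above 4 N), for 0.3 s.
At the end, for the whole second after the job is handed in: the robot's fingers still hold the shutter (at least 4 N) at half travel, 30 mm give or take 5 mm; the stopper sits in the flask's neck within 3.5 mm of fully home, square to within 0.12 rad, untouched; the flask stands upright (0.08 rad) in its well (8 mm) (all of step 2 and z of stopper in the frame of flask_mouth below -0.0245 m and horizontal distance between stopper and flask_mouth below 0.005 m and angle between the z axis of stopper and the z axis of flask, either way round below 0.12 rad and contact force between the arm and stopper below 0.2 N and contact force between shutter and flask below 0.2 N and linear speed of stopper below 0.03 m/s and angle between flask's own z axis and vertical below 0.08 rad and distance between flask and well below 0.008 m); the arm keeps its last pose, push and grip.
It fails at once if the flask is tipped or lifted out of its well (angle between flask's own z axis and vertical above 0.25 rad or distance between flask and well above 0.03 m).
It fails at once if a bystander is moved by more than 20 mm (distance of any of film_box, beaker, reagent from where it was at the start of the episode above 0.02 m).
It also fails if it takes over 58 s, if anything falls off the work surface, if the arm or the gripper's body presses on something with over 40 N, if the wrist force passes 120 N, or if a joint passes its speed limit or range.

### The arm

A 6-joint arm with a two-finger parallel gripper is mounted at the origin on the work surface. World frame = base frame: x ahead of the robot, y to its left, z up, the work surface at z = 0. Lengths are in m, angles in rad, forces in N, time in s.
With the tool pointing down it reaches from about 0.4 to 0.825 m from the base axis. Payload 7 kg.
Tool frame: the origin (TCP) lies midway between the tips of the shut fingers; the grasp point (between the pads) lies hold_point_z behind it (hold_point_z is the distance from the TCP to the grasp point, in m); z points along the fingers, y is the line along which they close (so a half turn about z gives the same grasp; the last joint's range is limited). The gripper opens to 88 mm and grips with 3 to 60 N. Pads are 19 mm wide; open, the fingers measure 130 mm over their backs; the gripper's body (78 mm by 193 mm) begins 47 mm behind the grasp point.
Start: joints at [-0.984, 0.359, 0.012, 0, -1.224, -0.288], TCP at [0.199, -0.645, 0.227] pointing down, gripper open.
Joint ranges: [-3.07, 3.07], [-1.43, 2.12], [-1.02, 1.25], [-3.03, 1.67], [-3.05, -0], [-3.03, 3.03]. Speed limits (rad/s): [2.39, 2.39, 3.01, 3.14, 3.14, 3.14].

### API

Orientations are given as [roll, pitch, yaw] about the fixed x, y, z axes, in that order (R = Rz(yaw) Ry(pitch) Rx(roll)).
In Python, from station import * gives the robot as it stands.
- The arm moves only by the tool apply_moves, never from a script. Its argument "steps" is a list of rows, each an object with "translation": the shift along the world's x, y, z scaled (see below), a list of three; "rotation": the turn, a rotation vector about the world's x, y, z scaled (see below), a list of three. A call has exactly 10 rows; each row is the pose to reach, as a shift and turn from the pose commanded when the call began; what a row does not reach only later rows make up. The controller multiplies each number of a shift by 250 mm and each number of a turn by 30 degrees. A row lasts 1/12 s, in which the tool goes at most 41.7 mm and 7.16 degrees, less where a joint would pass 70% of its speed; a pose out of reach is approached as far as the arm can. A call with a number of a shift or a turn outside -1 to 1 is refused whole. A call with a gripper value outside its range is refused whole. "jaw" is the closure, from -1 (fully open) to 1 (shut), so that 0 is half open, set as the call begins (left out, the last holds). The fingers move at their own pace and stop on an object; "newtons" is the grip in N (left out, the last holds). Time passes only in rows, so rows that repeat a pose let the fingers close, or fill a call up. It gives the time, the measured TCP pose, the force, the opening and the grip force at its end, in the units of the state.
- get_state(): the state, without advancing time (a new reading comes with each control period).
- grab_frame(name): name is "side" or "top" or "wrist"; returns the picture (420x560x3 uint8, blue, green, red); there is no depth.
- camera_model(name): a dict with "fx", "fy", "cx", "cy" (pixels), "k1" (the pictures are not rectified: a ray, as slopes to the right and down, at radius r is drawn at 1 + k1 r^2 times it, then the intrinsics apply), "xyz" and "rotation" of the camera in the world. Camera axes: x right, y down, z forward; pixel columns grow to the right and rows downward; lengths in m; the calibration is good to about 2 mm. A picture is of the moment at which its call begins: read the wrist's pose just before it. camera_model takes no time and is no camera call; for the wrist camera it gives the pose at the moment of the call.
- job_done(): hands the job in; it is judged then, once.
The state is a dict: "t": time; "q": joint angles; "qd": joint speeds; "joint_efforts": joint torques, N m; "eef_pos": TCP position; "ee_rot": TCP orientation; "force": force on the tool from outside, world axes, zero at the start; "moment": the same for the moment, N m; "width": finger opening in m; "gripper_force": force on a finger pad.
Only numpy, scipy, OpenCV 4.12 (cv2) and the standard library are available. Lean on these libraries where they do the work, as an engineer would, in place of code of your own. Each camera call takes 0.05 s, during which the arm holds its last target. There are 200 camera calls.

## Working session

There is one attempt and no reset: what is moved stays moved. The work goes in short steps, Python scripts to look and compute and a tool call to move; the robot and the scene stay as the last step left them, time stands still between calls to the robot, and variables do not carry over. Pictures are saved under pics/ and viewed, at most 10 in all, crops included, and the job is handed in when it is done.

Besides the shell and the picture viewer there is one more tool, called after "Emit:" in YAML: its name, and indented under it one key for each argument. apply_moves: Moves the arm, as the interface text tells. Shifts and turns lie within -1 to 1; 1 stands for 250 mm of shift or 30 degrees of turn. Its arguments: {"type":"object","properties":{"steps":{"type":"array"},"jaw":{"type":"number"},"newtons":{"type":"number"}},"required":["steps"]}

```bash
mkdir -p pics; ls; python3 - <<'E'
from station import *
import cv2,numpy as np
s=get_state(); print(s)
for n in("top","side"):
    f=grab_frame(n); cv2.imwrite(f"pics/{n}0.png",f)
    c=camera_model(n); print(n,c)
E
```

```text
pics
{'t': 0.0, 'q': array([-9.83913451e-01,  3.59394248e-01,  1.10717648e-02, -3.22937389e-04,
       -1.22414891e+00, -2.88107330e-01]), 'qd': array([ 0.00116559, -0.00083874, -0.00162686, -0.00052548, -0.00019173,
        0.00011358]), 'joint_efforts': array([ 1.96751098e-03, -5.82718635e+01,  2.93060446e+01,  6.99743092e+00,
        6.93333917e-03, -1.54333497e-04]), 'eef_pos': array([ 0.19850676, -0.6446307 ,  0.22562848]), 'ee_rot': array([ 3.13990036e+00, -1.84921696e-04, -2.84292692e+00]), 'force': array([-0.0539659 ,  0.46779791,  0.2670192 ]), 'moment': array([-0.06182321, -0.03655602,  0.01010101]), 'gripper_force': 0.0, 'width': 0.08757801665322883}
top {'fx': 442.46788040698794, 'fy': 442.46788040698794, 'cx': 281.3906740203437, 'cy': 213.4024494465001, 'k1': -0.14486336131226543, 'xyz': array([ 0.50664874, -0.01563996,  1.20270373]), 'rotation': array([-3.01682333,  0.013257  , -1.56699729])}
side {'fx': 409.0282554999175, 'fy': 409.0282554999175, 'cx': 274.4763978311215, 'cy': 211.62237431960747, 'k1': 0.03005666263015578, 'xyz': array([0.29054144, 0.43097658, 0.82348253]), 'rotation': array([-2.48970938e+00, -1.92822614e-03, -2.48103009e+00])}
```

View pics/top0.png

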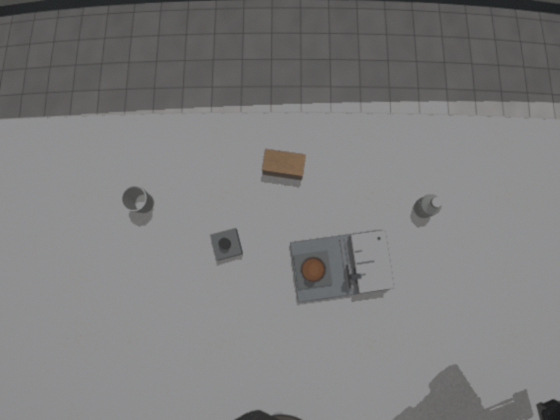

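View pics/side0.png

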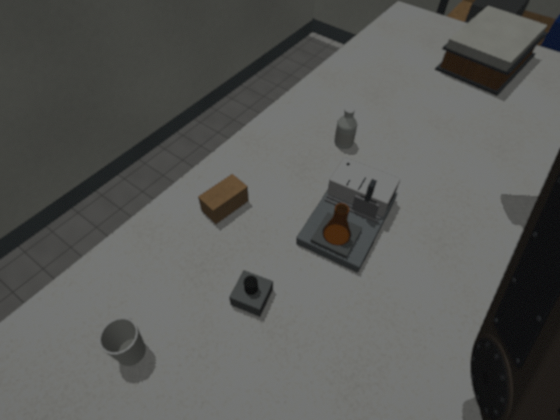

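```bash
python3 -c "
import station;print([ (n,getattr(station,n)) for n in dir(station) if not n.startswith('_')])" | cut -c1-1500
```

```text
[('Unreachable', <class 'station.Unreachable'>), ('camera_model', <function make.<locals>.<lambda> at 0x7fadfba94680>), ('get_state', <function make.<locals>.<lambda> at 0x7fadfba945e0>), ('grab_frame', <function make.<locals>.drawn_camera at 0x7fadfba940e0>), ('hold_point_z', 0.0188), ('job_done', <function connect.<locals>.done at 0x7fadfba077e0>)]
```

The top view shows the stand and stopper at about (225,244), the flask at (313,268), the tab near (352,276), the film box at (284,164), the beaker at (137,200) and the reagent at (430,205). I'll enlarge the working area.

```bash
cat > h.py <<'E'
from station import *
import cv2,numpy as np
from scipy.spatial.transform import Rotation as R
def pix2w(c,uv,z):
    """pixel -> world point on plane at height z"""
    K=np.array([[c['fx'],0,c['cx']],[0,c['fy'],c['cy']],[0,0,1]])
    p=cv2.undistortPoints(np.float64([[uv]]),K,np.float64([c['k1'],0,0,0]))[0,0]
    d=R.from_euler('xyz',c['rotation']).apply([*p,1])
    return c['xyz']+d*(z-c['xyz'][2])/d[2]
def w2pix(c,P):
    K=np.array([[c['fx'],0,c['cx']],[0,c['fy'],c['cy']],[0,0,1]])
    r=R.from_euler('xyz',c['rotation']).inv(); 
    return cv2.projectPoints(np.float64(r.apply(np.array(P)-c['xyz'])),np.zeros(3),np.zeros(3),K,np.float64([c['k1'],0,0,0]))[0][:,0]
E
python3 - <<'E'
import cv2,numpy as np
f=cv2.imread('pics/top0.png')[222:312,200:400]
f=cv2.resize(f,None,fx=4,fy=4,interpolation=cv2.INTER_CUBIC)
g=cv2.imread('pics/side0.png')[165:315,215:405] 
cv2.imwrite('pics/top_c.png',cv2.convertScaleAbs(f,alpha=1.6))
E
```

```text
(no output)
```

View pics/top_c.png

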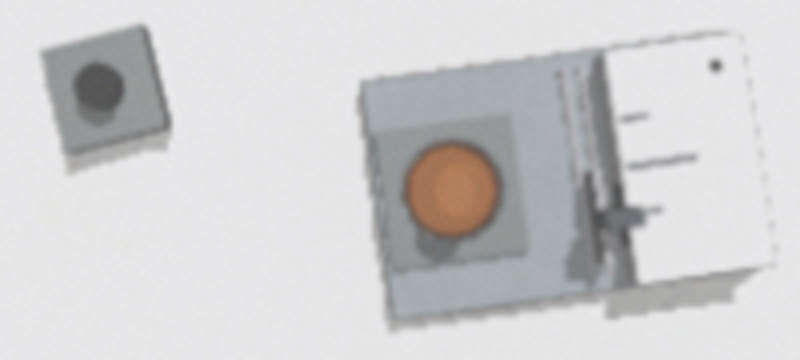

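```bash
python3 - <<'E'
from h import *
c=camera_model('top')
w=lambda u,v,z:pix2w(c,(200+(u+.5)/4-.5,222+(v+.5)/4-.5),z)
print('stopper',w(100,88,.072))
st=[w(*p,.04) for p in((42,48),(147,26),(170,128),(67,152))];print('stand',np.mean(st,0))
L=np.array([w(*p,.085) for p in((607,48),(742,33),(776,265),(638,285))]);print('lamp',L.mean(0))
D=np.array([w(*p,.03) for p in((362,82),(390,325))]);print('deck',D)
for e in(L[0]-L[3],L[1]-L[2],D[0]-D[1]): print(np.degrees(np.arctan2(e[1],e[0])),np.linalg.norm(e))
for e in (L[0]-L[1],L[3]-L[2]): print(np.degrees(np.arctan2(e[1],e[0]))-90,np.linalg.norm(e))
print('flask',w(453,190,.04),w(450,187,.135))
print('tab',w(622,216,.141)); b=np.array([w(630,166,.087),w(696,158,.087)]);print('bar',b)
yaw=np.radians(8)
X=np.array([np.cos(yaw),np.sin(yaw)]);Y=np.array([-X[1],X[0]])
o=L.mean(0)[:2]+Y*.075;print('reader',o,'mid deck left',D.mean(0)[:2]-Y*.125)
E
```

```text
stopper [0.56994735 0.14526651 0.072     ]
stand [0.57152039 0.14559434 0.04      ]
lamp [ 0.5263135  -0.23060954  0.085     ]
deck [[ 0.57699711 -0.02298081  0.03      ]
 [ 0.41752912 -0.04165692  0.03      ]]
6.868986428289914 0.1501537580099905
7.394671403848399 0.14797635077602167
6.679771480255911 0.16055789430242998
6.307474268991527 0.0872520307608297
7.72802006758684 0.08861545460617277
flask [ 0.50587325 -0.08249814  0.04      ] [ 0.50772826 -0.07523899  0.135     ]
tab [ 0.49040627 -0.17770262  0.141     ]
bar [[ 0.52087312 -0.19134333  0.087     ]
 [ 0.52579003 -0.23330646  0.087     ]]
reader [ 0.51587552 -0.15633944] mid deck left [ 0.51465975 -0.15610237]
```

The crop shows the stopper head at (100,88), the flask at (453,190), the tab top near (622,216) and the long bar from (630,166) to (696,158), so the reader's yaw is about 7°. I'm setting out with the tool turning about +80°, so that the fingers close along the reader's x.

Emit:
apply_moves:
  steps:
    - {"translation": [0.05, 0.11, 0.03], "rotation": [0, 0, 0.11]}
    - {"translation": [0.1, 0.22, 0.06], "rotation": [0, 0, 0.22]}
    - {"translation": [0.15, 0.33, 0.09], "rotation": [0, 0, 0.33]}
    - {"translation": [0.2, 0.44, 0.12], "rotation": [0, 0, 0.44]}
    - {"translation": [0.25, 0.55, 0.15], "rotation": [0, 0, 0.55]}
    - {"translation": [0.3, 0.66, 0.18], "rotation": [0, 0, 0.66]}
    - {"translation": [0.35, 0.77, 0.21], "rotation": [0, 0, 0.77]}
    - {"translation": [0.4, 0.88, 0.24], "rotation": [0, 0, 0.88]}
    - {"translation": [0.42, 0.94, 0.26], "rotation": [0, 0, 0.9]}
    - {"translation": [0.42, 0.96, 0.26], "rotation": [0, 0, 0.9]}
  jaw: -1

```text
t: 0.93
eef_pos: [0.3048, -0.4034, 0.2929]
ee_rot: [-3.139, 0.001, -2.369]
force: [-0.2, -0.3, 0.5]
width: 0.0875
gripper_force: 0.0
```

Emit:
apply_moves:
  steps:
    - {"translation": [0.05, 0.11, 0.03], "rotation": [0, 0, 0.11]}
    - {"translation": [0.1, 0.22, 0.06], "rotation": [0, 0, 0.22]}
    - {"translation": [0.15, 0.33, 0.09], "rotation": [0, 0, 0.33]}
    - {"translation": [0.2, 0.44, 0.1], "rotation": [0, 0, 0.44]}
    - {"translation": [0.25, 0.55, 0.1], "rotation": [0, 0, 0.55]}
    - {"translation": [0.3, 0.66, 0.1], "rotation": [0, 0, 0.66]}
    - {"translation": [0.35, 0.77, 0.1], "rotation": [0, 0, 0.77]}
    - {"translation": [0.4, 0.88, 0.1], "rotation": [0, 0, 0.88]}
    - {"translation": [0.42, 0.94, 0.1], "rotation": [0, 0, 0.9]}
    - {"translation": [0.42, 0.96, 0.1], "rotation": [0, 0, 0.9]}

```text
t: 1.77
eef_pos: [0.4093, -0.1635, 0.316]
ee_rot: [3.141, 0.0, -1.898]
force: [-0.2, 0.4, 0.3]
width: 0.0874
gripper_force: 0.0
```

Emit:
apply_moves:
  steps:
    - {"translation": [0.02, 0.03, 0], "rotation": [0, 0, 0.11]}
    - {"translation": [0.05, 0.06, 0], "rotation": [0, 0, 0.22]}
    - {"translation": [0.08, 0.09, 0], "rotation": [0, 0, 0.33]}
    - {"translation": [0.11, 0.12, 0], "rotation": [0, 0, 0.44]}
    - {"translation": [0.14, 0.15, 0], "rotation": [0, 0, 0.55]}
    - {"translation": [0.17, 0.16, 0], "rotation": [0, 0, 0.66]}
    - {"translation": [0.19, 0.16, 0], "rotation": [0, 0, 0.77]}
    - {"translation": [0.2, 0.16, 0], "rotation": [0, 0, 0.86]}
    - {"translation": [0.2, 0.16, 0], "rotation": [0, 0, 0.87]}
    - {"translation": [0.2, 0.16, 0], "rotation": [0, 0, 0.87]}

```text
t: 2.6
eef_pos: [0.4583, -0.1258, 0.3161]
ee_rot: [3.14, -0.0, -1.447]
force: [-0.3, -0.7, 0.4]
width: 0.0879
gripper_force: 0.0
```

```bash
python3 - <<'E'
from h import *
s=get_state();c=camera_model('wrist');f=grab_frame('wrist');np.save('pics/w1.npy',c,allow_pickle=True)
print(s['t'],s['eef_pos'],s['ee_rot'],c)
print('mouth,tab,half,foot',w2pix(c,[[.507,-.078,.135],[.490,-.178,.141],[.5155,-.175,.087]]))
cv2.imwrite('pics/w1.png',cv2.convertScaleAbs(f,alpha=1.4))
E
```

```text
2.6 [ 0.45834413 -0.12577281  0.31607121] [ 3.14048860e+00 -3.48870503e-07 -1.44726563e+00] {'fx': 308.0699663622179, 'fy': 308.0699663622179, 'cx': 277.97160390954855, 'cy': 205.96737171569353, 'k1': -0.00013632540900679351, 'xyz': array([ 0.46773702, -0.19566859,  0.47538304]), 'rotation': array([ 2.87649345e+00, -1.11345705e-03, -3.01812372e+00])}
mouth,tab,half,foot [[231.61473904 222.20820445]
 [254.72460344 136.79052666]
 [236.97901658 134.66523063]]
```

View pics/w1.png

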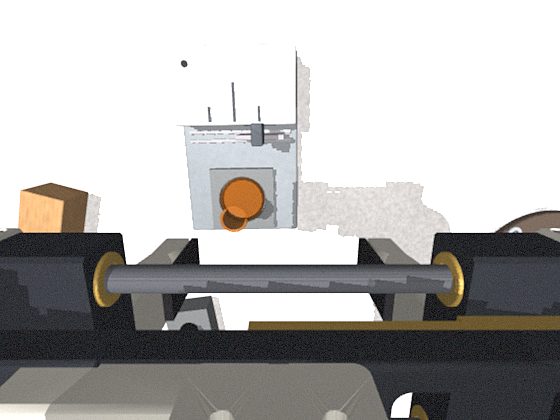

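The wrist view shows the mouth near (234,218), the tab near (257,132) and the stand at (195,315). The reader lies square to the picture. An enlarged crop will give better readings.

```bash
python3 -c "
import cv2
f=cv2.imread('pics/w1.png')[75:235,175:305]*1.0
cv2.imwrite('pics/w1c.png',cv2.resize(cv2.convertScaleAbs(f,alpha=.9),None,fx=3.5,fy=3.5,interpolation=cv2.INTER_CUBIC))"
```

```text
(no output)
```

View pics/w1c.png

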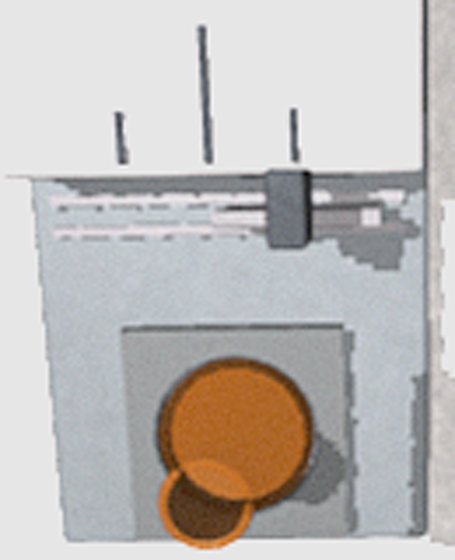

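```bash
python3 - <<'E'
from h import *
c=np.load('pics/w1.npy',allow_pickle=True).item()
w=lambda u,v,z:pix2w(c,(175+(u+.5)/3.5-.5,75+(v+.5)/3.5-.5),z)
print('mouth',w(205,503,.135)); print('foot',w(234,430,.045)); t=w(284,210,.141);print('tab',t)
b=[w(203,27,.087),w(209,163,.087)];print('bar',b)
e=b[1]-b[0];print(np.degrees(np.arctan2(-e[0],e[1])))
yaw=np.radians(7);X=np.array([np.cos(yaw),np.sin(yaw)]);print('tab->bar along X',(b[1]-t)[:2]@X)
print('stopper vs?',pix2w(c,(190,326),.072))
d=w(425,537,.03);d2=w(65,540,.03);e=d2-d;print('deck edge',d,d2,np.degrees(np.arctan2(e[1],e[0])))
E
```

```text
mouth [ 0.50555684 -0.08289963  0.135     ]
foot [ 0.50642522 -0.08584467  0.045     ]
tab [ 0.48911566 -0.18034618  0.141     ]
bar [array([ 0.52588831, -0.23424016,  0.087     ]), array([ 0.52007358, -0.19049328,  0.087     ])]
7.571244434548739
tab->bar along X 0.029490542465904365
stopper vs? [0.56299308 0.11656671 0.072     ]
deck edge [ 0.42059777 -0.04440166  0.03      ] [ 0.57644599 -0.02372708  0.03      ] 7.556644688609383
```

Emit:
apply_moves:
  steps:
    - {"translation": [0.04, 0.1, 0], "rotation": [0, 0, 0]}
    - {"translation": [0.08, 0.2, 0], "rotation": [0, 0, 0]}
    - {"translation": [0.12, 0.3, 0], "rotation": [0, 0, 0]}
    - {"translation": [0.16, 0.4, 0], "rotation": [0, 0, 0]}
    - {"translation": [0.2, 0.5, 0], "rotation": [0, 0, 0]}
    - {"translation": [0.24, 0.6, 0], "rotation": [0, 0, 0]}
    - {"translation": [0.28, 0.7, 0], "rotation": [0, 0, 0]}
    - {"translation": [0.32, 0.8, 0], "rotation": [0, 0, 0]}
    - {"translation": [0.36, 0.9, 0], "rotation": [0, 0, 0]}
    - {"translation": [0.4, 0.98, 0], "rotation": [0, 0, 0]}

```text
t: 3.48
eef_pos: [0.5589, 0.1212, 0.3165]
ee_rot: [-3.142, 0.0, -1.446]
force: [0.1, -0.7, 0.3]
width: 0.0876
gripper_force: 0.0
```

Emit:
apply_moves:
  steps:
    - {"translation": [0.02, 0.05, -0.06], "rotation": [0, 0, 0]}
    - {"translation": [0.04, 0.1, -0.12], "rotation": [0, 0, 0]}
    - {"translation": [0.05, 0.11, -0.2], "rotation": [0, 0, 0]}
    - {"translation": [0.05, 0.11, -0.3], "rotation": [0, 0, 0]}
    - {"translation": [0.05, 0.11, -0.4], "rotation": [0, 0, 0]}
    - {"translation": [0.05, 0.11, -0.5], "rotation": [0, 0, 0]}
    - {"translation": [0.05, 0.11, -0.6], "rotation": [0, 0, 0]}
    - {"translation": [0.05, 0.11, -0.68], "rotation": [0, 0, 0]}
    - {"translation": [0.05, 0.11, -0.72], "rotation": [0, 0, 0]}
    - {"translation": [0.05, 0.11, -0.72], "rotation": [0, 0, 0]}

```text
t: 4.32
eef_pos: [0.5698, 0.1464, 0.1342]
ee_rot: [3.138, -0.002, -1.446]
force: [0.5, -0.2, 1.0]
width: 0.0877
gripper_force: 0.0
```

```bash
python3 - <<'E'
from h import *
s=get_state();c=camera_model('wrist');f=grab_frame('wrist');np.save('pics/w2.npy',c,allow_pickle=True)
print(s['t'],s['eef_pos'],s['ee_rot'])
print(w2pix(c,[[.570,.1455,.072],[.5715,.1456,.04]]))
cv2.imwrite('pics/w2.png',cv2.convertScaleAbs(f,alpha=1.3))
E
```

```text
4.3167 [0.56982748 0.14640068 0.13421111] [ 3.13750673e+00 -1.54363424e-03 -1.44645686e+00]
[[278.28144234 218.23090481]
 [276.33490236 206.92802344]]
```

View pics/w2.png

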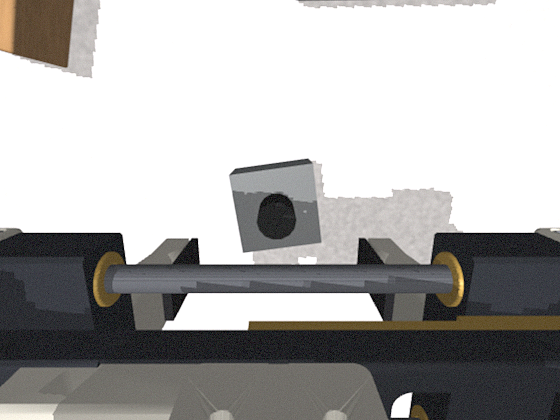

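The stopper's head is at about (276,220), within 2 px of the prediction. I'll descend and grip.

Emit:
apply_moves:
  steps:
    - {"translation": [0.005, 0.003, -0.06], "rotation": [0, 0, 0]}
    - {"translation": [0.005, 0.003, -0.12], "rotation": [0, 0, 0]}
    - {"translation": [0.005, 0.003, -0.18], "rotation": [0, 0, 0]}
    - {"translation": [0.005, 0.003, -0.24], "rotation": [0, 0, 0]}
    - {"translation": [0.005, 0.003, -0.29], "rotation": [0, 0, 0]}
    - {"translation": [0.005, 0.003, -0.32], "rotation": [0, 0, 0]}
    - {"translation": [0.005, 0.003, -0.34], "rotation": [0, 0, 0]}
    - {"translation": [0.005, 0.003, -0.35], "rotation": [0, 0, 0]}
    - {"translation": [0.005, 0.003, -0.35], "rotation": [0, 0, 0]}
    - {"translation": [0.005, 0.003, -0.35], "rotation": [0, 0, 0]}

```text
t: 5.2
eef_pos: [0.573, 0.1484, 0.0499]
ee_rot: [-3.141, 0.0, -1.445]
force: [0.5, 0.5, 0.3]
width: 0.0874
gripper_force: 0.0
```

Emit:
apply_moves:
  steps:
    - {"translation": [0, 0, 0], "rotation": [0, 0, 0]}
    - {"translation": [0, 0, 0], "rotation": [0, 0, 0]}
    - {"translation": [0, 0, 0], "rotation": [0, 0, 0]}
    - {"translation": [0, 0, 0], "rotation": [0, 0, 0]}
    - {"translation": [0, 0, 0], "rotation": [0, 0, 0]}
    - {"translation": [0, 0, 0], "rotation": [0, 0, 0]}
    - {"translation": [0, 0, 0], "rotation": [0, 0, 0]}
    - {"translation": [0, 0, 0], "rotation": [0, 0, 0]}
    - {"translation": [0, 0, 0], "rotation": [0, 0, 0]}
    - {"translation": [0, 0, 0], "rotation": [0, 0, 0]}
  jaw: 1
  newtons: 15

```text
t: 6.03
eef_pos: [0.5724, 0.1481, 0.049]
ee_rot: [3.141, -0.0, -1.445]
force: [-1.0, 0.5, -0.4]
width: 0.0287
gripper_force: 15.0
```

Emit:
apply_moves:
  steps:
    - {"translation": [0, 0, 0.08], "rotation": [0, 0, 0]}
    - {"translation": [0, 0, 0.16], "rotation": [0, 0, 0]}
    - {"translation": [0, 0, 0.26], "rotation": [0, 0, 0]}
    - {"translation": [0, 0, 0.36], "rotation": [0, 0, 0]}
    - {"translation": [0, 0, 0.46], "rotation": [0, 0, 0]}
    - {"translation": [0, 0, 0.56], "rotation": [0, 0, 0]}
    - {"translation": [0, 0, 0.63], "rotation": [0, 0, 0]}
    - {"translation": [0, 0, 0.67], "rotation": [0, 0, 0]}
    - {"translation": [0, 0, 0.68], "rotation": [0, 0, 0]}
    - {"translation": [0, 0, 0.68], "rotation": [0, 0, 0]}

```text
t: 6.87
eef_pos: [0.5723, 0.1482, 0.219]
ee_rot: [-3.141, 0.0, -1.445]
force: [0.1, -0.4, 0.3]
width: 0.0286
gripper_force: 15.0
```

Emit:
apply_moves:
  steps:
    - {"translation": [-0.03, -0.08, 0], "rotation": [0, 0, 0]}
    - {"translation": [-0.06, -0.2, 0], "rotation": [0, 0, 0]}
    - {"translation": [-0.1, -0.32, 0], "rotation": [0, 0, 0]}
    - {"translation": [-0.13, -0.44, 0], "rotation": [0, 0, 0]}
    - {"translation": [-0.16, -0.56, 0], "rotation": [0, 0, 0]}
    - {"translation": [-0.2, -0.68, 0], "rotation": [0, 0, 0]}
    - {"translation": [-0.23, -0.79, 0], "rotation": [0, 0, 0]}
    - {"translation": [-0.26, -0.87, 0], "rotation": [0, 0, 0]}
    - {"translation": [-0.268, -0.915, 0], "rotation": [0, 0, 0]}
    - {"translation": [-0.268, -0.92, 0], "rotation": [0, 0, 0]}

```text
t: 7.7
eef_pos: [0.5042, -0.0834, 0.2177]
ee_rot: [3.139, 0.0, -1.447]
force: [0.4, 0.4, -0.2]
width: 0.0287
gripper_force: 15.0
```

```bash
python3 - <<'E'
from h import *
s=get_state();c=camera_model('wrist');f=grab_frame('wrist');np.save('pics/w3.npy',c,allow_pickle=True)
cs=camera_model('side');g=grab_frame('side')
p=s['eef_pos'];print(s['t'],p,s['ee_rot'],s['width'])
print('wrist mouth/foot',w2pix(c,[[.5055,-.082,.135],[p[0],p[1],p[2]-.037]]))
m=w2pix(cs,[[.5055,-.082,.135],[p[0],p[1],p[2]-.037]]);print('side',m)
u,v=m[0].astype(int);print('crop0',u-50,v-55)
a=cv2.resize(cv2.convertScaleAbs(f[130:290,200:360],alpha=1.5),(400,400),interpolation=cv2.INTER_CUBIC)
b=cv2.resize(cv2.convertScaleAbs(g[v-55:v+45,u-50:u+50],alpha=1.8),(400,400),interpolation=cv2.INTER_CUBIC)
cv2.imwrite('pics/w3.png',np.hstack([a,b]))
E
```

```text
7.7 [ 0.50420023 -0.08342032  0.21772197] [ 3.13921551e+00  4.86683812e-05 -1.44687000e+00] 0.028681769571392013
wrist mouth/foot [[276.6098584  213.13571459]
 [278.64749453 230.6282315 ]]
side [[341.82441084 207.40710613]
 [345.71435344 193.53325331]]
crop0 291 152
```

View pics/w3.png

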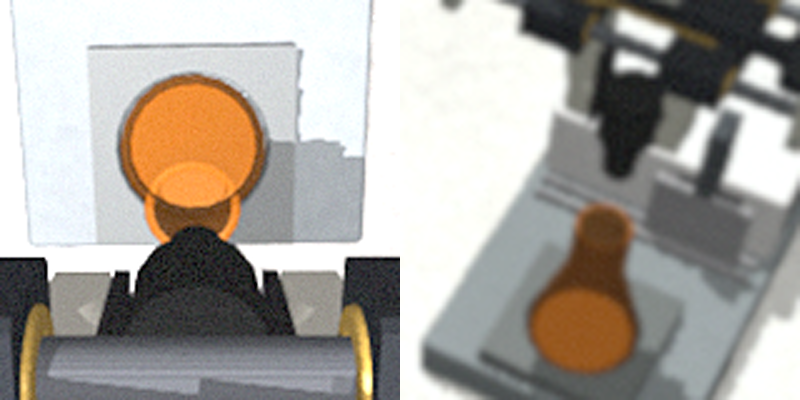

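Both views agree with the estimates to under 1 px: in the crop the mouth is at (193,208) on the wrist side and (604,222) on the side view, and the plug's foot is at (617,170). I'll lower with a 1 mm correction.

Emit:
apply_moves:
  steps:
    - {"translation": [0.005, 0.002, -0.03], "rotation": [0, 0, 0]}
    - {"translation": [0.005, 0.002, -0.06], "rotation": [0, 0, 0]}
    - {"translation": [0.005, 0.002, -0.09], "rotation": [0, 0, 0]}
    - {"translation": [0.005, 0.002, -0.12], "rotation": [0, 0, 0]}
    - {"translation": [0.005, 0.002, -0.15], "rotation": [0, 0, 0]}
    - {"translation": [0.005, 0.002, -0.17], "rotation": [0, 0, 0]}
    - {"translation": [0.005, 0.002, -0.19], "rotation": [0, 0, 0]}
    - {"translation": [0.005, 0.002, -0.21], "rotation": [0, 0, 0]}
    - {"translation": [0.005, 0.002, -0.22], "rotation": [0, 0, 0]}
    - {"translation": [0.005, 0.002, -0.22], "rotation": [0, 0, 0]}

```text
t: 8.63
eef_pos: [0.5064, -0.0814, 0.1635]
ee_rot: [3.141, 0.0, -1.445]
force: [-0.2, -0.4, -1.0]
width: 0.0286
gripper_force: 15.0
```

Emit:
apply_moves:
  steps:
    - {"translation": [0, 0, -0.01], "rotation": [0, 0, 0]}
    - {"translation": [0, 0, -0.02], "rotation": [0, 0, 0]}
    - {"translation": [0, 0, -0.03], "rotation": [0, 0, 0]}
    - {"translation": [0, 0, -0.04], "rotation": [0, 0, 0]}
    - {"translation": [0, 0, -0.05], "rotation": [0, 0, 0]}
    - {"translation": [0, 0, -0.06], "rotation": [0, 0, 0]}
    - {"translation": [0, 0, -0.065], "rotation": [0, 0, 0]}
    - {"translation": [0, 0, -0.07], "rotation": [0, 0, 0]}
    - {"translation": [0, 0, -0.07], "rotation": [0, 0, 0]}
    - {"translation": [0, 0, -0.07], "rotation": [0, 0, 0]}

```text
t: 9.47
eef_pos: [0.5066, -0.0814, 0.1465]
ee_rot: [3.141, -0.0, -1.445]
force: [-1.0, 0.1, -0.3]
width: 0.0286
gripper_force: 15.0
```

Emit:
apply_moves:
  steps:
    - {"translation": [0, 0, -0.004], "rotation": [0, 0, 0]}
    - {"translation": [0, 0, -0.008], "rotation": [0, 0, 0]}
    - {"translation": [0, 0, -0.012], "rotation": [0, 0, 0]}
    - {"translation": [0, 0, -0.014], "rotation": [0, 0, 0]}
    - {"translation": [0, 0, -0.014], "rotation": [0, 0, 0]}
    - {"translation": [0, 0, -0.014], "rotation": [0, 0, 0]}
    - {"translation": [0, 0, -0.014], "rotation": [0, 0, 0]}
    - {"translation": [0, 0, -0.014], "rotation": [0, 0, 0]}
    - {"translation": [0, 0, -0.014], "rotation": [0, 0, 0]}
    - {"translation": [0, 0, -0.014], "rotation": [0, 0, 0]}

```text
t: 10.3
eef_pos: [0.5068, -0.0816, 0.144]
ee_rot: [-3.141, -0.001, -1.444]
force: [-3.7, -0.6, 8.8]
width: 0.0286
gripper_force: 15.0
```

The contact force is 8.8 N at just the expected height, so the stopper is seated. I'll release it, then rise.

Emit:
apply_moves:
  steps:
    - {"translation": [0, 0, 0], "rotation": [0, 0, 0]}
    - {"translation": [0, 0, 0], "rotation": [0, 0, 0]}
    - {"translation": [0, 0, 0], "rotation": [0, 0, 0]}
    - {"translation": [0, 0, 0], "rotation": [0, 0, 0]}
    - {"translation": [0, 0, 0], "rotation": [0, 0, 0]}
    - {"translation": [0, 0, 0], "rotation": [0, 0, 0]}
    - {"translation": [0, 0, 0], "rotation": [0, 0, 0]}
    - {"translation": [0, 0, 0], "rotation": [0, 0, 0]}
    - {"translation": [0, 0, 0], "rotation": [0, 0, 0]}
    - {"translation": [0, 0, 0], "rotation": [0, 0, 0]}
  jaw: -1

```text
t: 11.13
eef_pos: [0.5067, -0.0813, 0.143]
ee_rot: [3.142, -0.0, -1.445]
force: [-0.8, -0.2, -0.9]
width: 0.0858
gripper_force: 0.0
```

Emit:
apply_moves:
  steps:
    - {"translation": [0, 0, 0.04], "rotation": [0, 0, 0]}
    - {"translation": [0, 0, 0.1], "rotation": [0, 0, 0]}
    - {"translation": [0, 0, 0.18], "rotation": [0, 0, 0]}
    - {"translation": [0, 0, 0.26], "rotation": [0, 0, 0]}
    - {"translation": [0, 0, 0.34], "rotation": [0, 0, 0]}
    - {"translation": [0, 0, 0.4], "rotation": [0, 0, 0]}
    - {"translation": [0, 0, 0.43], "rotation": [0, 0, 0]}
    - {"translation": [0, 0, 0.44], "rotation": [0, 0, 0]}
    - {"translation": [0, 0, 0.44], "rotation": [0, 0, 0]}
    - {"translation": [0, 0, 0.44], "rotation": [0, 0, 0]}

```text
t: 11.97
eef_pos: [0.5062, -0.0813, 0.2523]
ee_rot: [3.141, 0.0, -1.445]
force: [-0.4, 0.5, -0.9]
width: 0.0876
gripper_force: 0.0
```

```bash
python3 - <<'E'
from h import *
s=get_state();c=camera_model('wrist');f=grab_frame('wrist')
cs=camera_model('side');g=grab_frame('side')
print(s['t'],s['eef_pos'],s['ee_rot'],s['width'])
print('wrist headtop, tab',w2pix(c,[[.5055,-.082,.167],[.4891,-.1803,.141]]),'side',w2pix(cs,[[.5055,-.082,.135],[.5055,-.082,.167],[.4891,-.1803,.141]])-[291,152])
a=cv2.resize(cv2.convertScaleAbs(f[50:250,180:380],alpha=1.5),(400,400),interpolation=cv2.INTER_CUBIC)
b=cv2.resize(cv2.convertScaleAbs(g[152:252,291:391],alpha=1.8),(400,400),interpolation=cv2.INTER_CUBIC)
cv2.imwrite('pics/w4.png',np.hstack([a,b]))
E
```

```text
11.9667 [ 0.5061892  -0.08129986  0.25231626] [ 3.14050989e+00  2.66934134e-04 -1.44497298e+00] 0.08763091165848899
wrist headtop, tab [[279.43806514 210.02739055]
 [314.03087181  90.23460081]] side [[50.82441084 55.40710613]
 [52.8804493  45.90607919]
 [81.21346335 29.77475596]]
```

View pics/w4.png

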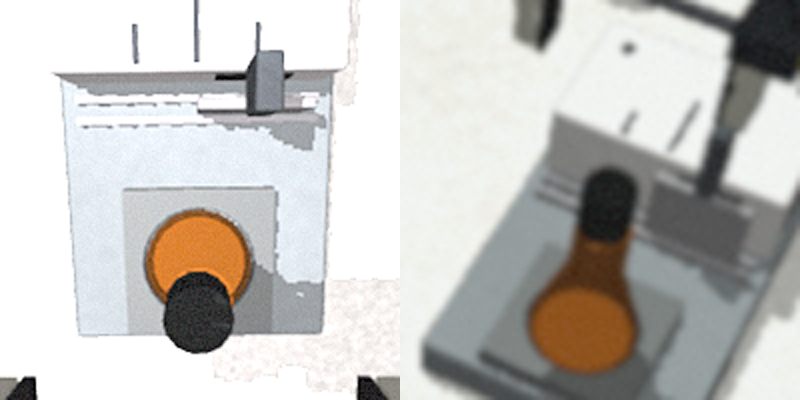

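The side view shows the stopper's head sitting on the rim, centred at (609,183), and the flask upright. The tab top is at about (274,81) in the wrist half. I'm moving over the tab now.

Emit:
apply_moves:
  steps:
    - {"translation": [-0.008, -0.04, 0], "rotation": [0, 0, 0]}
    - {"translation": [-0.016, -0.1, 0], "rotation": [0, 0, 0]}
    - {"translation": [-0.032, -0.18, 0], "rotation": [0, 0, 0]}
    - {"translation": [-0.048, -0.26, 0], "rotation": [0, 0, 0]}
    - {"translation": [-0.06, -0.34, 0], "rotation": [0, 0, 0]}
    - {"translation": [-0.068, -0.38, 0], "rotation": [0, 0, 0]}
    - {"translation": [-0.068, -0.395, 0], "rotation": [0, 0, 0]}
    - {"translation": [-0.068, -0.395, 0], "rotation": [0, 0, 0]}
    - {"translation": [-0.068, -0.395, 0], "rotation": [0, 0, 0]}
    - {"translation": [-0.068, -0.395, 0], "rotation": [0, 0, 0]}

```text
t: 12.9
eef_pos: [0.4898, -0.1795, 0.2529]
ee_rot: [3.141, 0.0, -1.444]
force: [0.5, -0.7, 0.2]
width: 0.0876
gripper_force: 0.0
```

Emit:
apply_moves:
  steps:
    - {"translation": [0, 0, -0.05], "rotation": [0, 0, 0]}
    - {"translation": [0, 0, -0.12], "rotation": [0, 0, 0]}
    - {"translation": [0, 0, -0.2], "rotation": [0, 0, 0]}
    - {"translation": [0, 0, -0.28], "rotation": [0, 0, 0]}
    - {"translation": [0, 0, -0.36], "rotation": [0, 0, 0]}
    - {"translation": [0, 0, -0.44], "rotation": [0, 0, 0]}
    - {"translation": [0, 0, -0.51], "rotation": [0, 0, 0]}
    - {"translation": [0, 0, -0.56], "rotation": [0, 0, 0]}
    - {"translation": [0, 0, -0.58], "rotation": [0, 0, 0]}
    - {"translation": [0, 0, -0.58], "rotation": [0, 0, 0]}

```text
t: 13.73
eef_pos: [0.4892, -0.1795, 0.107]
ee_rot: [3.139, 0.0, -1.444]
force: [-0.4, -0.2, 1.2]
width: 0.0878
gripper_force: 0.0
```

Emit:
apply_moves:
  steps:
    - {"translation": [0, 0, 0], "rotation": [0, 0, 0]}
    - {"translation": [0, 0, 0], "rotation": [0, 0, 0]}
    - {"translation": [0, 0, 0], "rotation": [0, 0, 0]}
    - {"translation": [0, 0, 0], "rotation": [0, 0, 0]}
    - {"translation": [0, 0, 0], "rotation": [0, 0, 0]}
    - {"translation": [0, 0, 0], "rotation": [0, 0, 0]}
    - {"translation": [0, 0, 0], "rotation": [0, 0, 0]}
    - {"translation": [0, 0, 0], "rotation": [0, 0, 0]}
    - {"translation": [0, 0, 0], "rotation": [0, 0, 0]}
    - {"translation": [0, 0, 0], "rotation": [0, 0, 0]}
  jaw: 1
  newtons: 25

```text
t: 14.57
eef_pos: [0.4897, -0.1801, 0.1081]
ee_rot: [3.142, -0.0, -1.445]
force: [0.9, -0.3, -0.0]
width: 0.0265
gripper_force: 0.0
```

Emit:
apply_moves:
  steps:
    - {"translation": [0, 0, 0], "rotation": [0, 0, 0]}
    - {"translation": [0, 0, 0], "rotation": [0, 0, 0]}
    - {"translation": [0, 0, 0], "rotation": [0, 0, 0]}
    - {"translation": [0, 0, 0], "rotation": [0, 0, 0]}
    - {"translation": [0, 0, 0], "rotation": [0, 0, 0]}
    - {"translation": [0, 0, 0], "rotation": [0, 0, 0]}
    - {"translation": [0, 0, 0], "rotation": [0, 0, 0]}
    - {"translation": [0, 0, 0], "rotation": [0, 0, 0]}
    - {"translation": [0, 0, 0], "rotation": [0, 0, 0]}
    - {"translation": [0, 0, 0], "rotation": [0, 0, 0]}

```text
t: 15.4
eef_pos: [0.4895, -0.1801, 0.108]
ee_rot: [3.141, 0.0, -1.445]
force: [-3.8, -0.8, 2.1]
width: 0.012
gripper_force: 25.0
```

Emit:
apply_moves:
  steps:
    - {"translation": [0.012, 0.002, 0], "rotation": [0, 0, 0]}
    - {"translation": [0.028, 0.004, 0], "rotation": [0, 0, 0]}
    - {"translation": [0.044, 0.006, 0], "rotation": [0, 0, 0]}
    - {"translation": [0.06, 0.008, 0], "rotation": [0, 0, 0]}
    - {"translation": [0.076, 0.01, 0], "rotation": [0, 0, 0]}
    - {"translation": [0.092, 0.012, 0], "rotation": [0, 0, 0]}
    - {"translation": [0.106, 0.014, 0], "rotation": [0, 0, 0]}
    - {"translation": [0.115, 0.015, 0], "rotation": [0, 0, 0]}
    - {"translation": [0.115, 0.015, 0], "rotation": [0, 0, 0]}
    - {"translation": [0.115, 0.015, 0], "rotation": [0, 0, 0]}

```text
t: 16.23
eef_pos: [0.517, -0.1763, 0.1079]
ee_rot: [3.139, 0.001, -1.445]
force: [-10.0, 1.9, 7.5]
width: 0.012
gripper_force: 25.0
```

```bash
python3 - <<'E'
from h import *
s=get_state();c=camera_model('wrist');f=grab_frame('wrist');np.save('pics/w5.npy',c,allow_pickle=True)
cs=camera_model('side');g=grab_frame('side')
p=s['eef_pos'];print(s['t'],p,s['ee_rot'],s['width'],s['force'],s['gripper_force'])
print('wrist tabtop,bar',w2pix(c,[[p[0],p[1],.141],[.5201,-.1905,.087],[.5259,-.2342,.087]]))
a=cv2.resize(cv2.convertScaleAbs(f[40:280,160:400],alpha=1.5),(480,480),interpolation=cv2.INTER_CUBIC)
b=cv2.resize(cv2.convertScaleAbs(g[152:232,306:386][:, :53],alpha=1.8),(318,480),interpolation=cv2.INTER_CUBIC)
cv2.imwrite('pics/w5.png',np.hstack([a,b]))
E
```

```text
16.2333 [ 0.51702246 -0.17625594  0.10793593] [ 3.13882222e+00  5.25752222e-04 -1.44492866e+00] 0.012009114901204173 [-9.96376536  1.88685783  7.51343543] 24.99718487262726
wrist tabtop,bar [[279.30217762 282.79755729]
 [276.64627802 217.0977857 ]
 [276.08455375 143.81175199]]
```

View pics/w5.png

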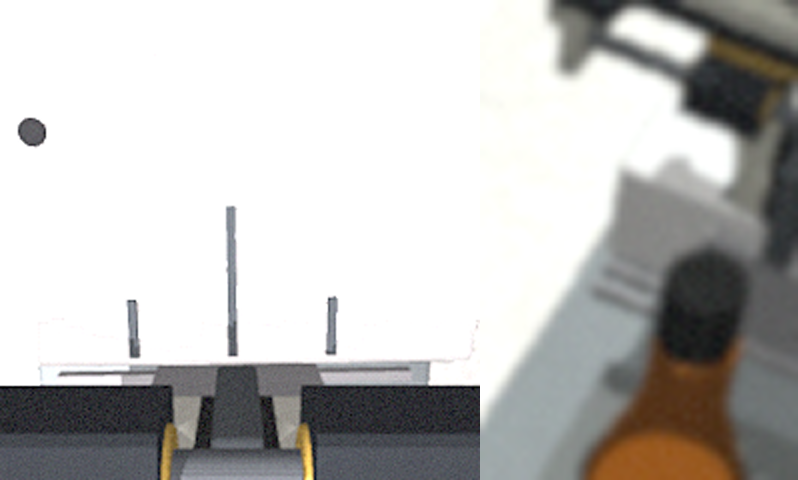

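In the wrist view the tab, centred at column 237, lines up with the long bar at columns 233–234, about 1 mm short. The 10 N spring force also matches half travel, and the stopper is still seated. I'll nudge 1 mm, hold and hand in.

Emit:
apply_moves:
  steps:
    - {"translation": [0.002, 0, 0], "rotation": [0, 0, 0]}
    - {"translation": [0.004, 0, 0], "rotation": [0, 0, 0]}
    - {"translation": [0.004, 0, 0], "rotation": [0, 0, 0]}
    - {"translation": [0.004, 0, 0], "rotation": [0, 0, 0]}
    - {"translation": [0.004, 0, 0], "rotation": [0, 0, 0]}
    - {"translation": [0.004, 0, 0], "rotation": [0, 0, 0]}
    - {"translation": [0.004, 0, 0], "rotation": [0, 0, 0]}
    - {"translation": [0.004, 0, 0], "rotation": [0, 0, 0]}
    - {"translation": [0.004, 0, 0], "rotation": [0, 0, 0]}
    - {"translation": [0.004, 0, 0], "rotation": [0, 0, 0]}

```text
t: 17.17
eef_pos: [0.5177, -0.1762, 0.108]
ee_rot: [3.139, 0.001, -1.445]
force: [-10.2, 2.1, 7.6]
width: 0.012
gripper_force: 25.0
```

```bash
python3 -c "
from station import *
s=get_state();print(s['eef_pos'],s['force'],s['gripper_force'],s['width']);print(job_done())"
```

```text
[ 0.51772159 -0.1761964   0.107952  ] [-10.19555241   2.10402521   7.58797726] 24.99804139137268 0.011957794525009856
the job is handed in; nothing more can be done
None
```

I seated the stopper in the flask and let go of it, then slid the shutter to about half open and handed the job in at 17 s with the gripper still holding it there (about 10 N of spring force); the hand-in gave no verdict.

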